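Index a fitting to its next flat, four clicks by fingertip

ROBOT

A 6-joint arm with a two-finger parallel gripper is mounted at the origin on the work surface. World frame = base frame: x ahead of the robot, y to its left, z up, the work surface at z = 0. Lengths are in m, angles in degrees, forces in N, time in s.
With the tool pointing down it reaches from about 0.25 to 0.725 m from the base axis. Payload 9.7 kg.
Tool frame: the origin (TCP) lies at the very end of the fingers, on their centre line; the grasp point (between the pads) lies 19 mm behind it; z points along the fingers, y is the line along which they close (so a half turn about z gives the same grasp; the last joint's range is limited). The gripper opens to 85 mm and grips with 20 to 120 N. Pads are 22 mm wide; open, the fingers measure 114 mm over their backs; the gripper's body (76 mm by 85 mm) begins 54 mm behind the grasp point. The pads swing forward as they close: fully open they stand 13 mm farther back than shut.
Start: joints at [-75.86, 4.979, 10.078, 95.1, 0, 90], TCP at [0.134, -0.533, 0.231] pointing down, gripper open.
Joint ranges: [-179.16, 179.16], [-48.56, 103.87], [-65.8, 70.77], [-126.05, 130.52], [-82.76, 87.17], [-180, 180]. Speed limits (degrees/s): [127.2, 127.2, 147.25, 180, 180, 180].

INTERFACE

Orientations are given as a 3x3 rotation matrix whose columns are the frame's x, y, z axes.
In Python, from plant import r gives the robot as it stands.
- The arm moves only by the tool move_arm, never from a script. Its argument "rows" is a list that holds one entry, the list of rows, each a list of 6 numbers: the shift along the world's x, y, z in units of 150 mm (1.0 is 150 mm), then the turn, a rotation vector about the world's x, y, z in units of 180 degrees (1.0 is 180 degrees). In form: [[[tx, ty, tz, ax, ay, az], ...]]. A call has 1 to 10 rows; each row is the pose to reach, as a shift and turn from the pose commanded when the call began, turning the shorter way round; what a row does not reach only later rows make up. A row lasts 1/10 s, in which the tool goes at most 50 mm and 8.59 degrees, less where a joint would pass 70% of its speed; a pose out of reach is approached as far as the arm can. A call with a number of a shift or a turn outside -1 to 1 is refused whole. A call with a gripper value outside its range is refused whole. "gripper" is the closure, from 0 (fully open) to 1 (shut), set as the call begins (left out, the last holds). The fingers move at their own pace and stop on an object; "force" is the grip in N (left out, the last holds). Time passes only in rows, so rows that repeat a pose let the fingers close. It gives the time, the measured TCP pose, the force, the opening and the grip force at its end, in the units of the state.
- r.sense(): the state, without advancing time (a new reading comes with each control period).
- r.grab_frame(name): name is "side" or "top" or "wrist"; returns a dict with "image" (400x640x3 uint8, red, green, blue), "z_map" (400x640 float32, m along the optical axis (not along the pixel's ray), 0 where there is no reading), "camera_matrix" (3x3 intrinsics, pixels), "extrinsics" (4x4, takes a point from camera to world coordinates). Camera axes: x right, y down, z forward; pixel columns grow to the right and rows downward; lengths in m; the calibration is good to about 2 mm. A picture is of the moment at which its call begins.
- r.finish_job(): hands the job in; it is judged then, once.
Trained networks look in a picture, given as the dict that the camera call returned (one of the last four; its "shot" number tells which), for a name from the list of things; names that differ only in an ending like _2 or _b are one class to them, and where a whole thing is asked for, a point or a joint stands for the part that bears it (a point fixed in the world has none). Each returns a list of dicts, best first, with "score" (0 to 1); they miss things now and then, are a little off and sometimes report something else, mostly with a low value. They report only what shows in the picture. A call takes as long as a camera call.
- r.spot_in(picture, thing): "rect" ([left, top, width, height] as shares, 0 to 1, of the picture: columns of its width, rows of its height, round what is visible of it).
The state is a dict: "time": time; "joint_positions": joint angles; "qvel": joint speeds; "effort": joint torques, N m; "eef_pos": TCP position; "ee_rot": TCP orientation; "contact_force": force on the tool from outside, world axes, zero at the start; "wrist_torque": the same for the moment, N m; "grip_width": opening from 0.0 (shut) to 1.0 (fully open); "finger_force": force on a finger pad.
Only numpy, scipy, OpenCV 4.12 (cv2) and the standard library are available. Lean on these libraries where they do the work, as an engineer would, in place of code of your own. Each camera call takes 0.05 s, during which the arm holds its last target. There are 200 camera calls.

TASK

The hexagonal fitting on the index table has been measured on one flat: with a fingertip, push the table's turning peg round clockwise as seen from above, exactly four clicks, so that the next flat comes to rest where the last one was, and never turn it backwards or past the fourth click. Push gently and only push: do not take the peg between the fingers, do not touch the fitting, and leave the loose things on the stage where they are.

Things in the scene. Friction and masses are not known exactly. Their poses are not given: they have to be found in the camera images.
- machine: fixed measuring machine, dark base 440 x 700 x 54 mm with a pale hole-pattern stage plate 390 x 640 mm on top; origin on the table under the middle of the stage; the stage surface is 67 mm above it, level; its long neck and camera tower run off along its own +y
- index_table: steel index table, fixed to the stage by two low strap clamps (reaching 106 mm from its axis, 28 mm high at most): round foot 140 mm across, body 124 mm, 49 mm high to the top of the faceplate. Origin at the centre of its underside, z up. A spring-plunger housing 26 mm thick with a black pull knob sticks out along its +x to 103 mm from the axis; the knob twitches outwards at each click
- faceplate (a joint): angle of the faceplate (steel disc 120 mm across) on its vertical axis, rad: 0 at the start, growing clockwise from above. 24 click stops a turn, every 0.2618 rad (15 deg); four = 1.047. A click takes 4 to 5 N at the peg, most at its start, none half-way; there the plate snaps forward into the next stop, up to 7 mm ahead of the finger, and stays there when let go. No end stop in reach
- plate_centre (a point): centre of the faceplate's top surface, 49 mm above the stage, on the turning axis; z up, turns with the plate. A flat nest 42 mm across and 6 mm high lies here under the fitting; the top is otherwise flat out to 58 mm radius, apart from the peg
- peg_top (a point): top centre of the upright turning peg: plain steel pin 14 mm in diameter standing 26 mm above the faceplate, 50 mm from the turning axis; 75 mm above the stage; z up
- turn_peg: the turning peg itself; origin at its foot on the faceplate
- fitting: brass hexagonal fitting fixed in the middle of the faceplate: 27 mm across flats, 31 mm across corners, hexagon 14 mm high with a round neck 18 mm across above it, 31 mm high in all; its top is 86 mm above the stage. Origin at the centre of its underside, z up. Not to be touched
- spare_fitting: bystander: a second, equal brass fitting, loose, 31 mm high, standing on the stage on the camera-tower side; origin at the centre of its underside
- vee_block: bystander: loose steel vee block 50 x 45 x 40 mm standing on the stage on the camera-tower side; origin at the centre of its underside
- probe: bystander: cordless touch probe lying loose on the stage on the side away from the tower, 210 mm long in all, head 62 mm wide and 48 mm high; origin under its middle, x along it

How it is judged:
By the outcome, as a careful person would: the job done as asked, in the order asked, and still so for the second after the job is handed in, with the robot touching nothing.
It also fails if it takes over 56 s, if anything falls off the work surface, if the arm or the gripper's body presses on something with over 40 N, if the wrist force passes 120 N, or if a joint passes its speed limit or range.

## Working session

There is one attempt and no reset: what is moved stays moved. The work goes in short steps, Python scripts to look and compute and a tool call to move; the robot and the scene stay as the last step left them, time stands still between calls to the robot, and variables do not carry over. Pictures are saved under pics/ and viewed, at most 10 in all, crops included, and the job is handed in when it is done.

Besides the shell and the picture viewer there is one more tool, called after ">>>" as name(argument=value, ...) on one line, values as JSON. move_arm: Moves the arm, as the interface text tells. Shifts and turns lie within -1 to 1; 1 stands for 150 mm of shift or 180 degrees of turn. Its arguments: {"type":"object","properties":{"rows":{"type":"array","items":{"type":"array","items":{"type":"array","items":{"type":"number","minimum":-1,"maximum":1}}}},"gripper":{"type":"number"},"force":{"type":"number"}},"required":["rows"]}

```bash
mkdir -p pics; cat > h.py <<'E'
import numpy as np, cv2
from plant import r
def shot(n,save=None):
    p=r.grab_frame(n)
    if save: cv2.imwrite('pics/'+save,cv2.cvtColor(p['image'],cv2.COLOR_RGB2BGR))
    return p
def cloud(p):
    z=p['z_map'];K=p['camera_matrix'];v,u=np.mgrid[0:400,0:640]
    c=np.stack([(u-K[0,2])/K[0,0]*z,(v-K[1,2])/K[1,1]*z,z],-1)
    E=p['extrinsics'];return c@E[:3,:3].T+E[:3,3]
def proj(p,X):
    E=p['extrinsics'];c=(np.asarray(X)-E[:3,3])@E[:3,:3];q=c@p['camera_matrix'].T;return q[...,:2]/q[...,2:]
def ray(p,u,v,zw):
    E=p['extrinsics'];d=E[:3,:3]@np.linalg.solve(p['camera_matrix'],[u,v,1.]);o=E[:3,3];return o+d*(zw-o[2])/d[2]
E
python3 - <<'E'
from h import *
np.set_printoptions(precision=3,suppress=True)
for n in ['side','top']:
    p=shot(n,n+'0.png');C=cloud(p)
    print(n,p['extrinsics'][:3,3],p['extrinsics'][:3,2])
    for t in ['machine','index_table','turn_peg','fitting','spare_fitting','vee_block','probe']:
        for d in r.spot_in(p,t)[:2]:
            x,y,w,h=np.array(d['rect'])*[640,400,640,400]
            print(t,round(d['score'],2),np.array([x,y,w,h]).round(),C[min(399,int(y+h/2)),min(639,int(x+w/2))])
s=r.sense();print(s['time'],s['grip_width'],s['contact_force'])
E
```

```text
side [0.248 0.564 0.592] [ 0.418 -0.702 -0.577]
machine 0.76 [ 29. 148. 427. 252.] [0.631 0.199 0.066]
machine 0.34 [309. 204.  14.  17.] [0.555 0.054 0.139]
index_table 0.69 [276. 201.  89.  61.] [0.535 0.071 0.114]
turn_peg 0.38 [270. 317.  17.  23.] [0.49  0.283 0.094]
fitting 0.52 [307. 204.  12.  17.] [0.56  0.054 0.139]
spare_fitting 0.84 [271. 318.  17.  23.] [0.49  0.281 0.09 ]
vee_block 0.66 [175. 260.  40.  43.] [0.68  0.269 0.084]
probe 0.8 [338. 153.  72.  36.] [ 0.544 -0.217  0.097]
top [0.437 0.015 1.038] [ 0.147  0.012 -0.989]
machine 0.94 [  1. 105. 485. 211.] [0.575 0.186 0.068]
index_table 0.92 [265. 182.  86.  84.] [0.537 0.05  0.113]
turn_peg 0.54 [318. 233.   6.   8.] [0.508 0.025 0.141]
turn_peg 0.52 [264. 180.  87.  85.] [0.54  0.048 0.125]
fitting 0.64 [302. 204.  16.  20.] [0.552 0.045 0.154]
spare_fitting 0.47 [192. 241.  16.  15.] [0.496 0.269 0.1  ]
vee_block 0.91 [185. 147.  30.  32.] [0.675 0.274 0.086]
probe 0.92 [421. 169.  36. 105.] [ 0.536 -0.212  0.102]
0.8 0.9982039322705241 [ 0.14   0.394 -0.12 ]
```

View pics/top0.png

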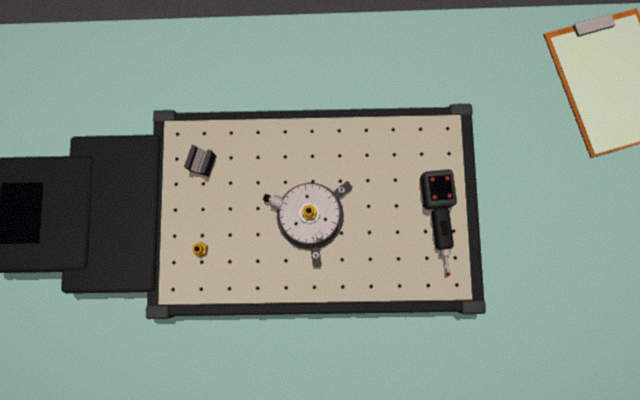

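View pics/side0.png

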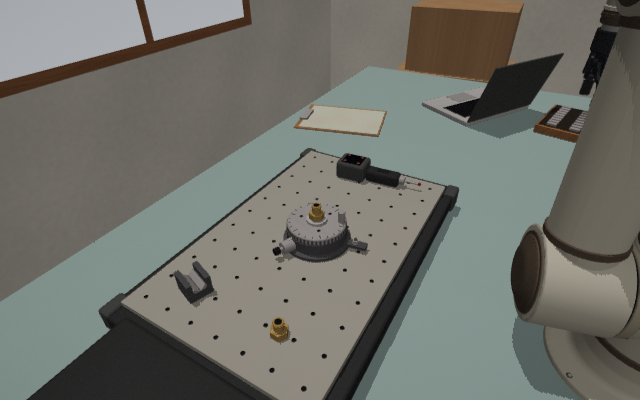

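The top view has x up and y left. The index table is centred near (310,213) with the fitting on it, and the peg is at about (320,237), towards the robot. The side view shows the peg at about (342,217). Clockwise therefore starts out towards +y.

```bash
python3 - <<'E'
from h import *
np.set_printoptions(precision=4,suppress=True)
for n in ['side','top']:
    p=shot(n);C=cloud(p)
    m=(abs(C[...,0]-.55)<.09)&(abs(C[...,1]-.045)<.09)
    P=C[m&(abs(C[...,2]-.116)<.004)]
    c,rad=cv2.minEnclosingCircle((P[:,:2]*1000).astype(np.float32));print(n,'plate',c,rad,P[:,2].mean(),len(P))
    Q=C[m&(C[...,2]>.128)]
    vv,uu=np.where(m&(C[...,2]>.128))
    d=np.hypot(Q[:,0]-c[0]/1e3,Q[:,1]-c[1]/1e3)
    for k in (d<.025,d>.035): 
        if k.any():print(k.sum(),Q[k].mean(0),Q[k][:,2].max(),uu[k].mean(),vv[k].mean())
    cv2.imwrite(f'pics/{n}1.png',cv2.resize(cv2.cvtColor(p['image'],cv2.COLOR_RGB2BGR)[150:290,240:400],None,fx=4,fy=4,interpolation=cv2.INTER_CUBIC))
    if n=='top':
        print('fit top ray',ray(p,309.5,211,.153),'peg',ray(p,320.5,237,.142))
s=r.sense();print(s['eef_pos'],s['ee_rot'])
E
```

```text
side plate (557.1990356445312, 46.50404739379883) 60.15385055541992 0.11467369886827997 1390
185 [0.5551 0.0505 0.1403] 0.1537709209699331 316.07027027027027 211.31351351351353
56 [0.5105 0.0304 0.1365] 0.1423110344184248 341.05357142857144 214.05357142857142
top plate (559.4050903320312, 45.985015869140625) 60.72903060913086 0.11665985485326323 2379
175 [0.5579 0.0456 0.1442] 0.15807712409237062 308.57142857142856 211.3942857142857
43 [0.5123 0.0272 0.142 ] 0.14731438722360968 318.7906976744186 234.8372093023256
fit top ray [0.5574 0.0435 0.153 ] peg [0.508 0.024 0.142]
[ 0.1344 -0.5333  0.2313] [[ 0.9697  0.2443  0.    ]
 [ 0.2443 -0.9697  0.    ]
 [ 0.     -0.     -1.    ]]
```

View pics/top1.png

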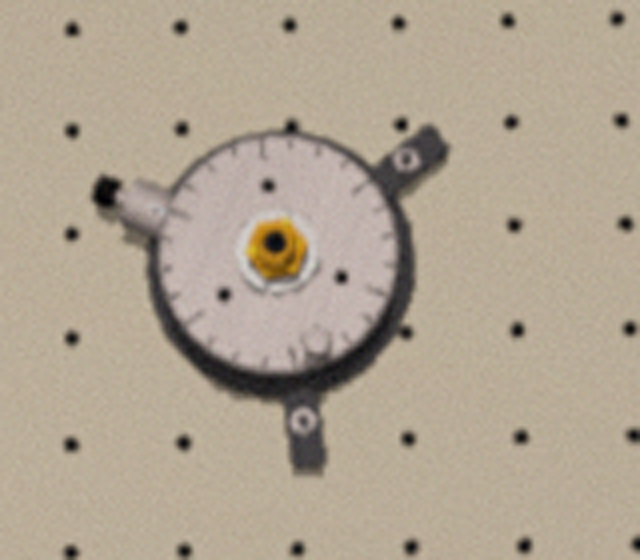

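Centre is about (0.558, 0.046) and the peg about (0.511, 0.0275), giving a radius of 50 mm and heights that match the text. I'll close the fingers and go above a standoff behind the peg, with yaw near 111.5° so the tool's x faces the push.

>>> move_arm(rows=[[[0.1, 0.14, 0, 0, 0, 0.022], [0.21, 0.29, 0, 0, 0, 0.045], [0.32, 0.44, 0, 0, 0, 0.068], [0.43, 0.58, 0, 0, 0, 0.09], [0.54, 0.73, 0, 0, 0, 0.112], [0.65, 0.88, 0, 0, 0, 0.135]]], gripper=1)

```text
time: 1.5
eef_pos: [0.2324, -0.4004, 0.2313]
ee_rot: [[0.782, 0.624, 0.0], [0.624, -0.782, -0.0], [-0.0, 0.0, -1.0]]
contact_force: [1.1, -0.1, 0.7]
grip_width: 0.0
finger_force: 0.0
```

>>> move_arm(rows=[[[0.1, 0.14, 0, 0, 0, 0.022], [0.21, 0.29, 0, 0, 0, 0.045], [0.32, 0.44, 0, 0, 0, 0.068], [0.43, 0.58, 0, 0, 0, 0.09], [0.54, 0.73, 0, 0, 0, 0.112], [0.65, 0.88, 0, 0, 0, 0.135]]])

```text
time: 2.1
eef_pos: [0.3299, -0.2684, 0.2314]
ee_rot: [[0.456, 0.89, 0.0], [0.89, -0.456, -0.0], [-0.0, 0.0, -1.0]]
contact_force: [1.0, -0.4, 0.0]
grip_width: -0.004
finger_force: 0.0
```

>>> move_arm(rows=[[[0.1, 0.14, 0, 0, 0, 0.022], [0.21, 0.29, 0, 0, 0, 0.045], [0.32, 0.44, 0, 0, 0, 0.068], [0.43, 0.58, 0, 0, 0, 0.09], [0.54, 0.73, 0, 0, 0, 0.112], [0.65, 0.88, 0, 0, 0, 0.135]]])

```text
time: 2.7
eef_pos: [0.4274, -0.1363, 0.2314]
ee_rot: [[0.049, 0.999, 0.0], [0.999, -0.049, -0.0], [-0.0, 0.0, -1.0]]
contact_force: [0.6, 0.2, 0.1]
grip_width: -0.001
finger_force: 0.0
```

>>> move_arm(rows=[[[0.1, 0.14, 0, 0, 0, 0.022], [0.21, 0.29, 0, 0, 0, 0.045], [0.32, 0.44, 0, 0, 0, 0.068], [0.43, 0.58, 0, 0, 0, 0.09], [0.54, 0.73, 0, 0, 0, 0.112], [0.65, 0.88, 0, 0, 0, 0.135], [0.65, 0.88, 0, 0, 0, 0.135], [0.65, 0.88, 0, 0, 0, 0.135]]])

```text
time: 3.5
eef_pos: [0.5243, -0.005, 0.231]
ee_rot: [[-0.364, 0.931, -0.001], [0.931, 0.364, -0.0], [0.0, -0.001, -1.0]]
contact_force: [0.2, 0.8, -0.5]
grip_width: 0.003
finger_force: 0.0
```

```bash
python3 - <<'E'
from h import *
np.set_printoptions(precision=4,suppress=True)
p=shot('wrist','w0.png');C=cloud(p)
s=r.sense();print(s['time'],s['eef_pos'],s['ee_rot'],s['joint_positions'],s['grip_width'],s['contact_force'])
c0=np.array([.558,.046])
R=np.hypot(C[...,0]-c0[0],C[...,1]-c0[1])
for n,k in (('plate',(abs(C[...,2]-.116)<.003)&(R<.07)),('peg',(abs(C[...,2]-.142)<.003)&(abs(R-.05)<.015)),('fit',(abs(C[...,2]-.153)<.003)&(R<.02))):
    if k.sum()>3:
        P=C[k];print(n,k.sum(),P.mean(0),P.min(0),P.max(0),cv2.minEnclosingCircle((P[:,:2]*1000).astype(np.float32)))
print(proj(p,[[.558,.046,.153],[.511,.0275,.142]]),p['extrinsics'][:3,3])
E
```

```text
3.55 [ 0.5241 -0.0055  0.2312] [[-0.3634  0.9316 -0.0004]
 [ 0.9316  0.3634 -0.0002]
 [-0.     -0.0005 -1.    ]] [-0.5936  1.4359  6.367  94.9548 -0.0107 68.0958] -0.0013561375523277654 [-0.5659 -0.252  -0.1652]
plate 14893 [0.5575 0.0492 0.1153] [ 0.4987 -0.015   0.113 ] [0.6183 0.1048 0.119 ] ((558.468017578125, 44.91303253173828), 59.91988754272461)
peg 278 [0.5118 0.0268 0.1411] [0.5051 0.0199 0.139 ] [0.5184 0.0334 0.1431] ((511.7069396972656, 26.695781707763672), 6.830901622772217)
fit 583 [0.5579 0.0454 0.1521] [0.5485 0.0353 0.15  ] [0.5674 0.0545 0.1544] ((558.119873046875, 44.887516021728516), 9.861671447753906)
[[392.4405 158.3152]
 [318.52   155.2048]] [0.494  0.0719 0.373 ]
```

View pics/w0.png

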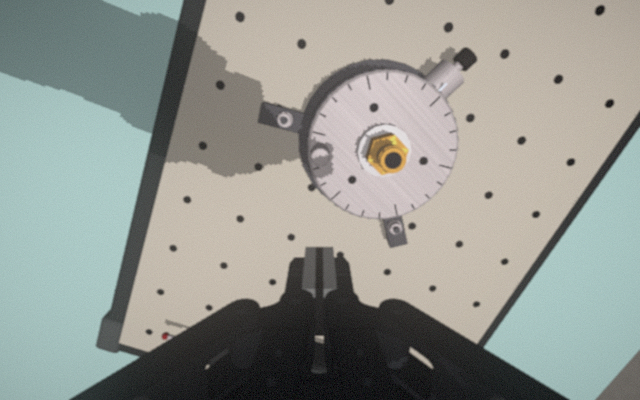

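The wrist view shows the closed fingers at (320,255), with the peg straight ahead at (320,153) and the fitting at (390,155). Refined values are centre (0.558, 0.045) and peg (0.5117, 0.0267). I'll descend behind the peg to z≈0.132.

>>> move_arm(rows=[[[0, 0, -0.1, 0, 0, 0], [0, 0, -0.22, 0, 0, 0], [0, 0, -0.34, 0, 0, 0], [0, 0, -0.46, 0, 0, 0], [0, 0, -0.56, 0, 0, 0], [0, 0, -0.62, 0, 0, 0], [0, 0, -0.66, 0, 0, 0], [0, 0, -0.66, 0, 0, 0]]])

```text
time: 4.35
eef_pos: [0.5241, -0.0055, 0.1319]
ee_rot: [[-0.364, 0.932, -0.001], [0.932, 0.364, 0.0], [0.0, -0.0, -1.0]]
contact_force: [0.7, 0.9, -0.4]
grip_width: 0.002
finger_force: 0.0
```

```bash
cat > st.py <<'E'
from h import *
import sys
np.set_printoptions(precision=4,suppress=True)
s=r.sense();c=np.array([.558,.0452]);e=np.array(s['eef_pos'])
R=np.array(s['ee_rot']);yaw=np.degrees(np.arctan2(R[1,0],R[0,0]))
print(s['time'],e,'yaw',yaw,'F',np.array(s['contact_force']),'J6',s['joint_positions'][5])
for n in ('wrist','top','side'):
    p=shot(n,sys.argv[1]+n+'.png' if len(sys.argv)>1 else None);C=cloud(p)
    rr=np.hypot(C[...,0]-c[0],C[...,1]-c[1]);dT=np.hypot(C[...,0]-e[0],C[...,1]-e[1])
    k=(abs(C[...,2]-.141)<.004)&(abs(rr-.05)<.012)&(dT>.012)
    if k.sum()>5:
        (x,y),q=cv2.minEnclosingCircle((C[k][:,:2]*1000).astype(np.float32))
        print(n,'peg',k.sum(),x,y,q,'ang',np.degrees(np.arctan2(y/1e3-c[1],x/1e3-c[0]))%360)
def tcp(th,d):
    a=np.radians(th);return c+.0499*np.array([np.cos(a),np.sin(a)])-d*np.array([np.sin(a),-np.cos(a)])
def rows(ths,d=.018,z=None):
    for th in ths:
        q=tcp(th,d)-e[:2];print(th,(q/.15).round(3),'turn',round(((th-90-yaw+180)%360-180)/180,3))
E
python3 - <<'E'
from st import *
rows([201.8],.023);rows(201.8-np.arange(0,61,3.75))
E
```

```text
4.35 [ 0.5241 -0.0055  0.1319] yaw 111.31844106339476 F [ 0.7473  0.8911 -0.4229] J6 68.0805443526509
wrist peg 853 520.90380859375 18.33272933959961 18.937732696533203 ang 215.9142937955509
side peg 47 520.4057006835938 19.063430786132812 18.46436309814453 ang 214.80806679398782
201.8 [-0.026  0.072] turn 0.003
201.8 [-0.039  0.103] turn 0.003
198.05 [-0.053  0.121] turn -0.018
194.3 [-0.067  0.139] turn -0.039
190.55 [-0.079  0.159] turn -0.06
186.8 [-0.09   0.179] turn -0.081
183.05 [-0.1  0.2] turn -0.101
179.3 [-0.108  0.222] turn -0.122
175.55 [-0.115  0.244] turn -0.143
171.8 [-0.121  0.267] turn -0.164
168.05 [-0.125  0.289] turn -0.185
164.3 [-0.127  0.312] turn -0.206
160.55 [-0.128  0.336] turn -0.226
156.8 [-0.127  0.359] turn -0.247
153.05 [-0.125  0.382] turn -0.268
149.3 [-0.122  0.405] turn -0.289
145.55 [-0.116  0.427] turn -0.31
141.8 [-0.11   0.449] turn -0.331
```

>>> move_arm(rows=[[[-0.01, 0.025, 0, 0, 0, 0], [-0.02, 0.05, 0, 0, 0, 0.003], [-0.028, 0.075, 0, 0, 0, 0.003], [-0.032, 0.085, 0, 0, 0, 0.003], [-0.036, 0.095, 0, 0, 0, 0.003], [-0.039, 0.103, 0, 0, 0, 0.003], [-0.043, 0.109, 0, 0, 0, -0.004], [-0.048, 0.115, 0, 0, 0, -0.011], [-0.053, 0.121, 0, 0, 0, -0.018]]])

```text
time: 5.4
eef_pos: [0.5164, 0.0126, 0.1323]
ee_rot: [[-0.308, 0.951, 0.0], [0.951, 0.308, -0.0], [-0.0, -0.0, -1.0]]
contact_force: [0.1, -2.9, 0.0]
grip_width: 0.002
finger_force: 1.4
```

```bash
python3 - <<'E'
t=open('st.py').read()
t=t.replace("dT=np.hypot(C[...,0]-e[0],C[...,1]-e[1])","dT=(C-e)@R[:,0]").replace("(dT>.012)","(dT>.0105)")
open('st.py','w').write(t)
E
python3 - <<'E'
from st import *
E
```

```text
5.4 [0.5164 0.0126 0.1323] yaw 107.96032282332156 F [ 0.1245 -2.9424  0.0042] J6 73.44793397561352
wrist peg 806 511.1213073730469 27.938465118408203 8.523080825805664 ang 200.21456822643856
side peg 45 509.4278564453125 29.112255096435547 8.803537368774414 ang 198.32556257593922
```

Contact is made at about 3 N. I'll go on to 0.75 click and check for the snap.

>>> move_arm(rows=[[[-0.005, 0.006, 0, 0, 0, -0.007], [-0.009, 0.012, 0, 0, 0, -0.014], [-0.014, 0.018, 0, 0, 0, -0.021], [-0.018, 0.025, 0, 0, 0, -0.028], [-0.022, 0.031, 0, 0, 0, -0.035], [-0.026, 0.038, 0, 0, 0, -0.042], [-0.026, 0.038, 0, 0, 0, -0.042], [-0.026, 0.038, 0, 0, 0, -0.042]]])

```text
time: 6.35
eef_pos: [0.5125, 0.0186, 0.1323]
ee_rot: [[-0.183, 0.983, -0.0], [0.983, 0.183, 0.0], [0.0, 0.0, -1.0]]
contact_force: [0.1, -0.2, 0.0]
grip_width: -0.002
finger_force: 0.0
```

```bash
python3 - <<'E'
from st import *
rows(201.8-np.arange(15,61,1.25))
E
```

```text
6.35 [0.5125 0.0186 0.1323] yaw 100.55736354931004 F [ 0.1363 -0.2356  0.0051] J6 81.51942847585869
wrist peg 832 508.8743591308594 36.38581466674805 10.01047134399414 ang 190.17185284440524
side peg 48 507.9146423339844 37.40999984741211 10.276594161987305 ang 188.8406356483886
186.8 [-0.013  0.019] turn -0.021
185.55 [-0.016  0.026] turn -0.028
184.3 [-0.019  0.033] turn -0.035
183.05 [-0.023  0.04 ] turn -0.042
181.8 [-0.025  0.047] turn -0.049
180.55 [-0.028  0.054] turn -0.056
179.3 [-0.031  0.061] turn -0.063
178.05 [-0.033  0.069] turn -0.069
176.8 [-0.036  0.076] turn -0.076
175.55 [-0.038  0.083] turn -0.083
174.3 [-0.04   0.091] turn -0.09
173.05 [-0.041  0.098] turn -0.097
171.8 [-0.043  0.106] turn -0.104
170.55 [-0.045  0.113] turn -0.111
169.3 [-0.046  0.121] turn -0.118
168.05 [-0.047  0.129] turn -0.125
166.8 [-0.048  0.136] turn -0.132
165.55 [-0.049  0.144] turn -0.139
164.3 [-0.049  0.152] turn -0.146
163.05 [-0.05   0.159] turn -0.153
161.8 [-0.05   0.167] turn -0.16
160.55 [-0.05   0.175] turn -0.167
159.3 [-0.05   0.183] turn -0.174
158.05 [-0.05  0.19] turn -0.181
156.8 [-0.05   0.198] turn -0.188
155.55 [-0.049  0.206] turn -0.194
154.3 [-0.048  0.213] turn -0.201
153.05 [-0.048  0.221] turn -0.208
151.8 [-0.047  0.229] turn -0.215
150.55 [-0.045  0.236] turn -0.222
149.3 [-0.044  0.244] turn -0.229
148.05 [-0.042  0.251] turn -0.236
146.8 [-0.041  0.259] turn -0.243
145.55 [-0.039  0.266] turn -0.25
144.3 [-0.037  0.274] turn -0.257
143.05 [-0.035  0.281] turn -0.264
141.8 [-0.032  0.289] turn -0.271
```

The force fell away, so click 1 has snapped. I'll take click 2 to contact angle 175.55° (1.75 clicks).

>>> move_arm(rows=[[[-0.007, 0.01, 0, 0, 0, -0.01], [-0.013, 0.019, 0, 0, 0, -0.021], [-0.019, 0.033, 0, 0, 0, -0.035], [-0.023, 0.04, 0, 0, 0, -0.042], [-0.026, 0.048, 0, 0, 0, -0.05], [-0.029, 0.056, 0, 0, 0, -0.057], [-0.032, 0.065, 0, 0, 0, -0.066], [-0.035, 0.074, 0, 0, 0, -0.075], [-0.038, 0.083, 0, 0, 0, -0.083], [-0.038, 0.083, 0, 0, 0, -0.083]]])

```text
time: 7.5
eef_pos: [0.5068, 0.0314, 0.1323]
ee_rot: [[0.077, 0.997, -0.0], [0.997, -0.077, 0.001], [0.001, -0.0, -1.0]]
contact_force: [-0.0, -0.1, -0.0]
grip_width: -0.0
finger_force: 0.0
```

```bash
python3 - <<'E'
t=open('st.py').read()
t=t.replace("        (x,y),q","        dd=np.percentile(dT[k],98)-.0065;g=e+R[:,0]*dd;print(n,'lead',dd,'ang',np.degrees(np.arctan2(g[1]-c[1],g[0]-c[0]))%360)\n        (x,y),q")
open('st.py','w').write(t)
E
python3 - <<'E'
from st import *
rows(201.8-np.arange(30,43,1.25))
E
```

```text
7.5 [0.5068 0.0314 0.1323] yaw 85.57899201142378 F [-0.0362 -0.0697 -0.0234] J6 97.94595214874035
wrist lead 0.02118396369418163 ang 171.64160701806526
wrist peg 811 508.0692443847656 49.64901351928711 10.065139770507812 ang 174.90818285010295
side lead 0.02242520751700866 ang 170.2293239012201
side peg 42 506.5640563964844 50.57793045043945 9.991979598999023 ang 174.0310768128358
171.8 [-0.005  0.021] turn -0.021
170.55 [-0.006  0.028] turn -0.028
169.3 [-0.008  0.036] turn -0.035
168.05 [-0.009  0.044] turn -0.042
166.8 [-0.01   0.051] turn -0.049
165.55 [-0.01   0.059] turn -0.056
164.3 [-0.011  0.067] turn -0.063
163.05 [-0.012  0.074] turn -0.07
161.8 [-0.012  0.082] turn -0.077
160.55 [-0.012  0.09 ] turn -0.083
159.3 [-0.012  0.098] turn -0.09
```

The peg is at 171.6°, which is exactly two clicks (171.8° expected), and there is no force. Click 3 goes to 160.55°.

>>> move_arm(rows=[[[-0.003, 0.01, 0, 0, 0, -0.01], [-0.005, 0.021, 0, 0, 0, -0.021], [-0.008, 0.036, 0, 0, 0, -0.035], [-0.009, 0.044, 0, 0, 0, -0.042], [-0.01, 0.051, 0, 0, 0, -0.049], [-0.01, 0.059, 0, 0, 0, -0.056], [-0.011, 0.069, 0, 0, 0, -0.065], [-0.012, 0.079, 0, 0, 0, -0.074], [-0.012, 0.09, 0, 0, 0, -0.083], [-0.012, 0.09, 0, 0, 0, -0.083]]])

```text
time: 8.65
eef_pos: [0.5051, 0.045, 0.1323]
ee_rot: [[0.331, 0.943, 0.0], [0.943, -0.331, 0.001], [0.001, -0.0, -1.0]]
contact_force: [-0.1, 1.6, -0.2]
grip_width: 0.001
finger_force: 0.0
```

```bash
python3 - <<'E'
from st import *
rows(201.8-np.arange(45,61,1.25))
E
```

```text
8.65 [0.5051 0.045  0.1323] yaw 70.64673505830474 F [-0.0647  1.6031 -0.1818] J6 114.41381137643013
wrist lead 0.021337323409455204 ang 156.5513627053192
wrist peg 826 511.0865173339844 62.16777801513672 10.089393615722656 ang 160.11583766241483
side lead 0.02126876414556583 ang 156.62977698212202
side peg 38 509.38348388671875 63.551963806152344 10.229815483093262 ang 159.31927366002722
156.8 [-0.     0.022] turn -0.021
155.55 [0.   0.03] turn -0.028
154.3 [0.001 0.038] turn -0.035
153.05 [0.002 0.045] turn -0.042
151.8 [0.003 0.053] turn -0.049
150.55 [0.004 0.061] turn -0.056
149.3 [0.005 0.068] turn -0.063
148.05 [0.007 0.076] turn -0.07
146.8 [0.009 0.083] turn -0.077
145.55 [0.011 0.091] turn -0.084
144.3 [0.013 0.098] turn -0.091
143.05 [0.015 0.106] turn -0.098
141.8 [0.017 0.113] turn -0.105
```

Three clicks: peg at 156.6°. The fourth and last click goes to 145.55°.

>>> move_arm(rows=[[[0, 0.01, 0, 0, 0, -0.01], [0, 0.022, 0, 0, 0, -0.021], [0.001, 0.038, 0, 0, 0, -0.035], [0.002, 0.045, 0, 0, 0, -0.042], [0.003, 0.053, 0, 0, 0, -0.049], [0.004, 0.061, 0, 0, 0, -0.056], [0.006, 0.071, 0, 0, 0, -0.066], [0.009, 0.081, 0, 0, 0, -0.075], [0.011, 0.091, 0, 0, 0, -0.084], [0.011, 0.091, 0, 0, 0, -0.084]]])

```text
time: 9.8
eef_pos: [0.5068, 0.0586, 0.1323]
ee_rot: [[0.566, 0.824, 0.0], [0.824, -0.566, 0.001], [0.001, -0.0, -1.0]]
contact_force: [-0.3, -1.0, 0.1]
grip_width: -0.001
finger_force: 0.0
```

```bash
python3 - <<'E'
from st import *
E
```

```text
9.8 [0.5068 0.0586 0.1323] yaw 55.525455530200354 F [-0.2589 -0.9848  0.0967] J6 131.04222079202046
wrist lead 0.021662770952167437 ang 141.25205307670646
wrist peg 846 517.392822265625 73.92996978759766 10.19945240020752 ang 144.72022508411445
side lead 0.021373995554416086 ang 141.58295083722786
side peg 37 515.3916625976562 75.18553161621094 9.85985279083252 ang 144.86411010377046
```

Peg at 141.3–141.6°, so all four clicks are in. I'll back the finger off the peg, lift, and check.

>>> move_arm(rows=[[[-0.02, -0.03, 0, 0, 0, 0], [-0.05, -0.06, 0, 0, 0, 0], [-0.08, -0.07, 0.03, 0, 0, 0], [-0.1, -0.07, 0.13, 0, 0, 0], [-0.1, -0.07, 0.28, 0, 0, 0], [-0.1, -0.07, 0.43, 0, 0, 0], [-0.1, -0.07, 0.55, 0, 0, 0], [-0.1, -0.07, 0.6, 0, 0, 0], [-0.1, -0.07, 0.6, 0, 0, 0]]])

```text
time: 10.85
eef_pos: [0.4921, 0.0477, 0.2239]
ee_rot: [[0.566, 0.825, 0.002], [0.825, -0.566, 0.0], [0.002, 0.002, -1.0]]
contact_force: [0.3, -0.7, -1.1]
grip_width: -0.001
finger_force: 0.0
```

```bash
python3 - <<'E'
import sys; sys.argv=['x','end_']
from st import *
E
```

```text
10.85 [0.4921 0.0477 0.2239] yaw 55.53999724796414 F [ 0.321  -0.6663 -1.0632] J6 129.99276945991687
wrist lead 0.0385219673911194 ang 142.18732276760718
wrist peg 310 519.4826049804688 76.27902221679688 6.933445930480957 ang 141.10053836928688
side lead 0.03823764030840451 ang 142.47854424511917
side peg 33 518.1275024414062 77.37256622314453 6.707387447357178 ang 141.1004207681206
```

View pics/end_wrist.png

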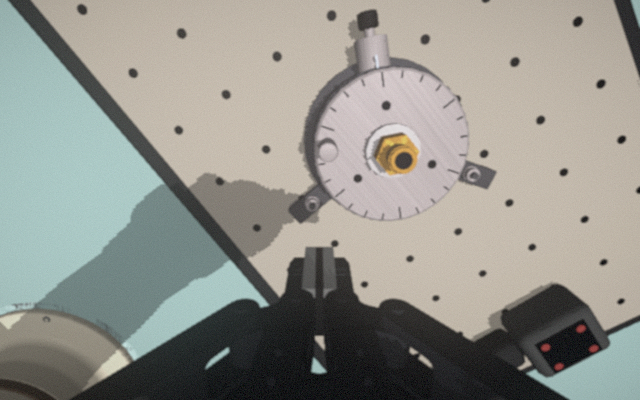

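The peg is free at (327,150), at angle 141.1°, which is 60° clockwise of where it started. The fingers are clear at (320,250) and the fitting is untouched. I'm handing the job in.

```bash
python3 -c "
from plant import r
print(r.finish_job())"
```

```text
the job is handed in; nothing more can be done
None
```

I pushed the peg four clicks clockwise with the closed fingertips: it went from 201.8° to 141.1° (60° is four clicks), the arm is clear of everything, and the job is handed in with no verdict returned.

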